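Market handcart check: wheel play and brake blocks

TASK

Check the stall's handcart parts: first rock the wheel on its stand by the top of its rim, fully to the robot's left, fully to its right, then left and right once more to feel for bearing play, and let go. Then take the brake blocks one by one, longest first: lay the block flat on the gauge plate under the foot, press the knob down until the foot rests firmly on the block for a moment, let the foot spring back up, and lay the block flat on the floor of the brown cardboard box if it is worn thinner than 30 mm, or else of the blue box, side by side. Leave the jars, tools and other goods where they are.

Things in the scene. Friction and masses are not known exactly. Their poses are not given: they have to be found in the camera images.
- stand: Grey fixed axle stand carrying a handcart wheel between two uprights; base 170 x 130 x 12 mm, uprights 150 mm tall, their outer faces 52 mm either side of the wheel's middle plane. Origin under the wheel, at table height. y is the axle direction and points roughly to the robot's left.
- hub (a joint): Tilt of the wheel in its worn bearing, rad: rotation about the horizontal line through the axle's middle (125 mm above the table) along the stand's x. 0 upright; positive when the top of the rim leans along the stand's +y (robot's left). Stops at +-0.10 (10 mm at the rim); a spring returns it to 0 (about 3 N at the rim top at a stop).
- rim_top (a point): Top of the tyre, in the middle of its width, 225 mm above the table; it tilts with the wheel. The wheel is a white disc with a black tyre, 200 mm in diameter, 40 mm wide with flat sides (a hard flat grip on them resists the tilt; pushing on one side then the other is easy), and also spins on its axle with slight friction. Its axes are those of the stand, tilted.
- gauge: Fixed thickness gauge: steel plate 210 x 90 mm, 6 mm thick, grey column on the far (+x) side and a short arm holding a sprung vertical slide with a round foot (24 mm across) below and a black knob (34 mm across) on top. Origin under the foot's axis, at table height. The plate spans x -130 to +80 mm, y +-45 mm; the column's face is at x +50 mm; the arm spans x -18 to +80 mm, y +-17 mm, z 107 to 137 mm.
- gauge_pad (a point): Point on top of the gauge plate straight below the foot (6 mm above the table); axes those of the gauge.
- gauge_foot (a joint): How far the gauge's foot is pressed down, m: 0 fully up (foot 75 mm above the plate), up to 0.060. The thickness under the foot is 0.075 minus this. A spring lifts it: 3.5 N at the top, 6.5 N at 0.060.
- foot_face (a point): Centre of the underside of the gauge's foot, 81 mm above the table when up.
- knob_top (a point): Centre of the flat top of the gauge's knob, 217 mm above the table when up; moves down with the foot.
- block_long: A handcart brake block: a plain straight bar of black rubber with a 6 mm steel backing plate on top, 170 mm long (x), 40 mm wide (y), 40 mm thick (z), about 0.22 kg. Starts flat on the table, length roughly along the robot's forward axis. Origin at the centre of its underside. The longest of the three kinds. May be absent.
- block_mid: A handcart brake block: a plain straight bar of black rubber with a 6 mm steel backing plate on top, 145 mm long (x), 40 mm wide (y), 26 mm thick (z), about 0.22 kg. Starts flat on the table, length roughly along the robot's forward axis. Origin at the centre of its underside. The middle length of the three kinds. May be absent.
- block_short: A handcart brake block: a plain straight bar of black rubber with a 6 mm steel backing plate on top, 120 mm long (x), 40 mm wide (y), 40 mm thick (z), about 0.22 kg. Starts flat on the table, length roughly along the robot's forward axis. Origin at the centre of its underside. The shortest of the three kinds. May be absent.
- crate: Blue plastic open box standing on the table, fixed: 180 x 200 mm outside (x, y), 45 mm high, walls and floor 5 mm. Origin under its centre, at table height; x and y along its sides; the blocks fit with their length along its y. It may stand on the left or at the near right.
- carton: Brown cardboard open box standing on the table, fixed: 180 x 200 mm outside (x, y), 45 mm high, walls and floor 5 mm. Origin under its centre, at table height; x and y along its sides; the blocks fit with their length along its y. It may stand on the left or at the near right.
- jar1: Bystander: amber glass jar with a steel lid, 70 mm across, 110 mm tall. Origin at the centre of its underside.
- jar2: Bystander: clear jar with a white lid, 76 mm across, 120 mm tall. Origin at the centre of its underside.
- weight: Bystander: steel scale weight with a knob, 52 mm across, 76 mm tall. Origin at the centre of its underside.
- wrench: Bystander: steel wrench, 170 mm long, lying flat. Origin near its middle.
- bagroll: Bystander: white roll of bags, 200 x 60 x 50 mm. Origin at the centre of its underside.
- oil: Bystander: yellow oil bottle, 50 mm across, 140 mm tall. Origin at the centre of its underside.
- scoop: Bystander: white scoop with a wooden handle, 210 mm long. Origin near its middle.
Mind the look-alikes: they are no part of the job. What is shaped like the block_long but purple or red is not meant.

How it is judged:
By the outcome, as a careful person would: the job done as asked, in the order asked, and still so for the second after the job is handed in, with the robot touching nothing.
Of block_long, block_mid, block_short only 2 to 3 are there at a start; the rules pass over those that are not, and their reading is None.
At some moment in a run one of block_long, block_mid, block_short may be knocked a few centimetres aside while the robot is not near it.
Once in a run the grip may slacken for a moment while it holds something.
It also fails if it takes over 210 s, if anything falls off the work surface, if the arm or the gripper's body presses on something with over 40 N, if the wrist force passes 120 N, or if a joint passes its speed limit or range.

ROBOT

A 6-joint arm with a two-finger parallel gripper is mounted at the origin on the work surface. World frame = base frame: x ahead of the robot, y to its left, z up, the work surface at z = 0. Lengths are in m, angles in degrees, forces in N, time in s.
With the tool pointing down it reaches from about 0.325 to 0.775 m from the base axis. Payload 5.5 kg.
Tool frame: the origin (TCP) lies at the very end of the fingers, on their centre line; the grasp point (between the pads) lies 19 mm behind it; z points along the fingers, y is the direction in which the jaws open and shut (so a half turn about z gives the same grasp; the last joint's range is limited). The gripper opens to 85 mm and grips with 20 to 120 N. Pads are 22 mm wide; open, the fingers measure 114 mm over their backs; the gripper's body (76 mm by 85 mm) begins 54 mm behind the grasp point. The pads swing forward as they close: fully open they stand 13 mm farther back than shut.
Start: joints at [68.314, 5.22, 70.514, -0, 104.267, -3.249], TCP at [0.19, 0.569, 0.207] pointing down, gripper open.
Joint ranges: [-164.24, 164.24], [-49.07, 125.15], [9.68, 141.18], [-86.29, 266.29], [3.28, 154.24], [-151.56, 151.56]. Speed limits (degrees/s): [147.25, 147.25, 172.46, 180, 180, 180].

INTERFACE

Orientations are given as a 3x3 rotation matrix whose columns are the frame's x, y, z axes.
In Python, from cell import bot, planner, optics gives the robot as it stands. Calls block until the motion is done:
- bot.goto(position, orientation): joint-space move of the TCP to a pose.
- bot.line_to(position, orientation=None, speed=0.15, force_limit=None): straight line of the TCP; orientation=None keeps the orientation; speed is the mean speed in m/s. With force_limit (N) it stops when the force on the tool has changed by that much, and returns True; else False.
- bot.set_joints(angles): joint-space move.
- bot.grip(opening): opening from 0.0 (shut) to 1.0 (fully open); the grip force is fixed at half the most; returns when the fingers have stopped.
- bot.wait(seconds).
- planner.solve_ik(position, orientation): joint angles nearest the present ones, or None.
- optics.snapshot(name): name is "side" or "top"; returns (picture, depth): 384x512x3 uint8, red, green, blue; 384x512 float32, m along the optical axis (not along the pixel's ray), 0 where there is no reading.
- optics.camera_params(name): a dict with "fx", "fy", "cx", "cy" (pixels), "eye" and "orientation" of the camera in the world. Camera axes: x right, y down, z forward; pixel columns grow to the right and rows downward; lengths in m; the calibration is good to about 2 mm. A picture is of the moment at which its call begins. camera_params takes no time and is no camera call.
A pose or a line that the arm cannot do raises bot.PlanningError and nothing moves.
- bot.job_done(): hands the job in, once; it reports no verdict.
Readings, each from a call of its own:
- bot.read_time_s(): time.
- bot.read_joint_pos(): joint angles.
- bot.read_qvel(): joint speeds.
- bot.read_joint_efforts(): joint torques, N m.
- bot.read_eef_pos(): TCP position.
- bot.read_eef_rot(): TCP orientation.
- bot.read_ft_force(): force on the tool from outside, world axes, zero at the start.
- bot.read_wrist_torque(): the same for the moment, N m.
- bot.read_grip_width(): opening from 0.0 (shut) to 1.0 (fully open).
Only numpy, scipy, OpenCV 4.12 (cv2) and the standard library are available. Lean on these libraries where they do the work, as an engineer would, in place of code of your own. Each camera call takes 0.05 s, during which the arm holds its last target. There are 200 camera calls.

## Working session

There is one attempt and no reset: what is moved stays moved. The work goes in short steps, each a Python script; the robot and the scene stay as the last script left them, time stands still between calls to the robot, and variables do not carry over. Pictures are saved under pics/ and viewed, about 12 in all and at most 16, crops included, and the job is handed in when it is done.

```bash
ls; mkdir -p pics; python3 - <<'E'
from cell import bot,planner,optics
import cv2,numpy as np
for n in("top","side"):
    p,d=optics.snapshot(n); cv2.imwrite(f"pics/{n}0.png",cv2.cvtColor(p,cv2.COLOR_RGB2BGR)); np.save(f"pics/{n}0.npy",d)
    print(optics.camera_params(n), (d==0).mean())
print(bot.read_time_s(),bot.read_ft_force())
E
```

```text
pics
{'fx': 362.6673507853288, 'fy': 362.6673507853288, 'cx': 253.2741725169865, 'cy': 194.22775392449304, 'eye': array([ 0.30990406, -0.07051235,  1.48021636]), 'orientation': array([[-1.23593518e-02, -9.92343041e-01,  1.22892377e-01],
       [-9.99922869e-01,  1.24163390e-02, -3.02141597e-04],
       [-1.22604530e-03, -1.22886632e-01, -9.92419958e-01]])} 0.003957112630208333
{'fx': 363.2827987895359, 'fy': 363.2827987895359, 'cx': 250.89336468508554, 'cy': 195.3568542899293, 'eye': array([ 0.06404595, -0.77919115,  0.77154324]), 'orientation': array([[ 0.87416532, -0.28311921,  0.39456115],
       [-0.4855201 , -0.52668279,  0.69776463],
       [ 0.010258  , -0.80152901, -0.5978679 ]])} 0.003946940104166667
0.1 [0.48679952 0.21219495 0.54967232]
```

View pics/top0.png

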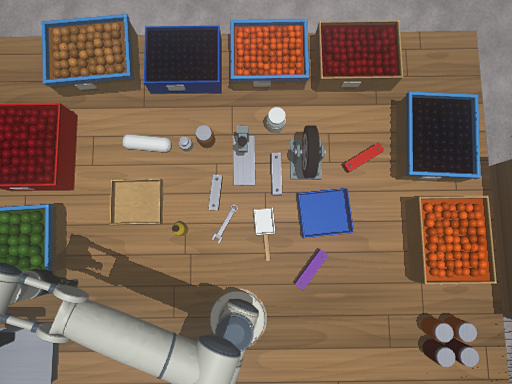

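View pics/side0.png

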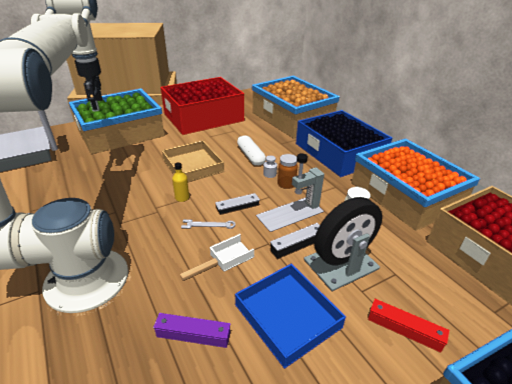

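Candidates in the top view are (277,173) and (215,192), both with steel tops. The look-alikes are purple (311,269) and red (364,157). The wheel is at (310,150), the gauge at (243,155), the brown box at (136,201) and the blue box at (325,213). Next I'll measure them.

```bash
cat > h.py <<'E'
from cell import bot,planner,optics
import cv2,numpy as np
def cloud(n,snap=None):
    p,d=snap or optics.snapshot(n); c=optics.camera_params(n)
    v,u=np.mgrid[:384,:512]
    C=np.stack([(u-c['cx'])/c['fx']*d,(v-c['cy'])/c['fy']*d,d],-1)
    W=C@c['orientation'].T+c['eye']; W[d==0]=np.nan
    return p,W
def comps(n,lo,hi,box,snap=None,minpx=40,colour=None):
    p,W=cloud(n,snap); x,y,z=W[...,0],W[...,1],W[...,2]
    m=(z>lo)&(z<hi)&(x>box[0])&(x<box[1])&(y>box[2])&(y<box[3])
    if colour is not None: m&=colour(p.astype(int))
    k,L,s,_=cv2.connectedComponentsWithStats(m.astype(np.uint8),connectivity=4)
    out=[]
    for i in range(1,k):
        if s[i,4]<minpx: continue
        P=W[L==i]; (c,wh,_)=r=cv2.minAreaRect(P[:,:2].astype(np.float32)); B=cv2.boxPoints(r)
        e=[B[1]-B[0],B[2]-B[1]]; e=max(e,key=np.linalg.norm)
        yaw=np.degrees(np.arctan2(e[1],e[0])); yaw=(yaw+90)%180-90
        v,u=np.nonzero(L==i)
        out.append(dict(px=(int(u.mean()),int(v.mean())),c=np.round(c,4),wh=np.round(sorted(wh)[::-1],3),yaw=round(yaw,1),z=np.round(np.percentile(P[:,2],[5,50,95]),3),rgb=p[L==i].mean(0).astype(int),n=int(s[i,4])))
    return out
E
python3 - <<'E'
from h import *
snap=(cv2.cvtColor(cv2.imread("pics/top0.png"),cv2.COLOR_BGR2RGB),np.load("pics/top0.npy"))
side=(cv2.cvtColor(cv2.imread("pics/side0.png"),cv2.COLOR_BGR2RGB),np.load("pics/side0.npy"))
box=(.2,.85,-.5,.55)
for nm,lo,hi in(("low",.014,.06),("mid",.06,.15),("high",.15,.3)):
    print(nm)
    for o in comps("top",lo,hi,box,snap): print(*o.items() if 0 else [f"{k}={v}" for k,v in o.items()])
print("boxes")
print(comps("top",.002,.06,box,snap,200,lambda p:(p[...,2]>p[...,0]+60)&(p[...,2]>p[...,1]+40)))
print("side high")
for o in comps("side",.15,.3,(.3,.85,-.4,.3),side): print(o)
print("plate top")
for o in comps("side",.003,.012,(.3,.85,-.4,.3),side,colour=lambda p:abs(p[...,0]-p[...,2])<30): print(o)
print("plate from top view")
for o in comps("top",.000,.03,(.3,.85,-.4,.3),snap,colour=lambda p:abs(p[...,0]-p[...,2])<30): print(o)
a=cv2.resize(cv2.imread("pics/top0.png")[100:250,160:340],None,fx=4,fy=4,interpolation=2);cv2.imwrite("pics/c1.png",a[:600])
E
```

```text
low
px=(274, 129) c=[ 0.7597 -0.1625] wh=[0.068 0.023] yaw=82.80000305175781 z=[0.018 0.038 0.06 ] rgb=[109 106  99] n=59
px=(146, 142) c=[0.7071 0.3606] wh=[0.192 0.062] yaw=83.5999984741211 z=[0.027 0.045 0.052] rgb=[196 199 198] n=673
px=(208, 143) c=[0.7032 0.1099] wh=[0.066 0.024] yaw=-63.400001525878906 z=[0.018 0.037 0.057] rgb=[84 63 46] n=50
px=(186, 145) c=[0.6971 0.2016] wh=[0.049 0.04 ] yaw=-69.80000305175781 z=[0.017 0.045 0.051] rgb=[132 132 138] n=83
px=(276, 173) c=[ 0.5718 -0.1653] wh=[0.169 0.04 ] yaw=0.5 z=[0.033 0.039 0.045] rgb=[168 171 181] n=420
px=(351, 164) c=[ 0.609  -0.4775] wh=[0.067 0.039] yaw=-59.70000076293945 z=[0.021 0.039 0.045] rgb=[177  60  56] n=159
px=(215, 192) c=[0.5013 0.0837] wh=[0.146 0.04 ] yaw=-6.699999809265137 z=[0.02  0.025 0.031] rgb=[163 165 174] n=352
px=(133, 200) c=[0.466  0.4013] wh=[0.203 0.181] yaw=-89.30000305175781 z=[0.017 0.04  0.047] rgb=[125 104  74] n=497
px=(327, 210) c=[ 0.4113 -0.3566] wh=[0.201 0.18 ] yaw=-84.5 z=[0.018 0.042 0.05 ] rgb=[ 63  81 137] n=397
px=(266, 237) c=[ 0.3379 -0.1157] wh=[0.19  0.072] yaw=-1.0 z=
[... 3089 characters left out ...]
'c': array([ 0.6416, -0.2854]), 'wh': array([0.173, 0.136]), 'yaw': np.float32(-0.7), 'z': array([0.006, 0.012, 0.017]), 'rgb': array([ 98, 103, 104]), 'n': 491}
{'px': (214, 191), 'c': array([0.5041, 0.0856]), 'wh': array([0.151, 0.045]), 'yaw': np.float32(-7.1), 'z': array([0.019, 0.025, 0.029]), 'rgb': array([164, 166, 175]), 'n': 313}
{'px': (224, 223), 'c': array([0.3768, 0.0442]), 'wh': array([0.166, 0.039]), 'yaw': np.float32(-31.2), 'z': array([0.002, 0.007, 0.013]), 'rgb': array([172, 174, 183]), 'n': 200}
{'px': (264, 220), 'c': array([ 0.3831, -0.1108]), 'wh': array([0.099, 0.076]), 'yaw': np.float32(7.1), 'z': array([0.001, 0.004, 0.011]), 'rgb': array([216, 219, 218]), 'n': 356}
```

View pics/c1.png

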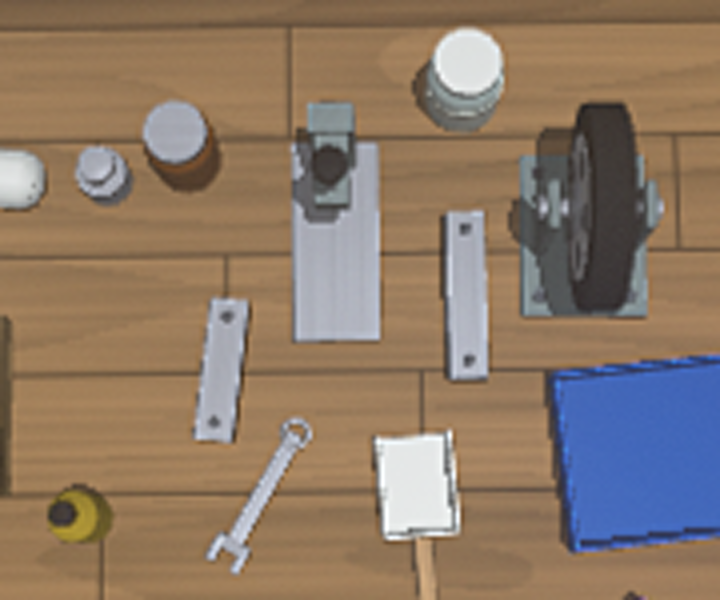

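There are two blocks: long (170 × 40, top at 40 mm) at (0.572,-0.165), and mid (146 × 40, 25 mm) at (0.501,0.084). No short block is present. I'll rock the wheel first.

```bash
cat >> h.py <<'E'
def R(jaw):
    a=np.radians(jaw); y=np.array([np.cos(a),np.sin(a),0]); z=np.array([0,0,-1.])
    return np.stack([np.cross(y,z),y,z],1)
def best(pos,jaw):
    "orientation of the half turn with the smaller last joint"
    o=[(abs(q[5]),k) for k in(jaw,jaw+180) if (q:=planner.solve_ik(pos,R(k))) is not None]
    return R(min(o)[1])
def st(msg=""):
    print(msg,"t",round(bot.read_time_s(),1),"tcp",np.round(bot.read_eef_pos(),4),"F",np.round(bot.read_ft_force(),1),"g",round(bot.read_grip_width(),3))
E
python3 - <<'E'
from h import *
p=np.array(bot.read_eef_pos()); bot.line_to([p[0],p[1],.3],speed=.2)
W=np.array([.635,-.288,.30]); bot.goto(W,best(W,89)); bot.grip(.65); st("above")
print(bot.line_to([.635,-.288,.202],speed=.12,force_limit=8)); st("down")
for i,s in enumerate((1,-1,1,-1)):
    hit=bot.line_to([.635,-.288+s*.035,.202],speed=.04,force_limit=10); bot.wait(.2); st(f"{s} {hit}")
    if i==0:
        a,_=optics.snapshot("side"); cv2.imwrite("pics/w1.png",cv2.cvtColor(a,cv2.COLOR_RGB2BGR)[120:330,250:450].repeat(2,0).repeat(2,1))
E
```

```text
above t 4.5 tcp [ 0.635  -0.2879  0.3   ] F [-0.3  0.1 -0.1] g 0.649
False
down t 5.5 tcp [ 0.6353 -0.2882  0.2034] F [-0.2 -0.3 -0.7] g 0.648
1 False t 6.7 tcp [ 0.6349 -0.2533  0.2019] F [-0.3 -0.9  0.3] g 0.648
-1 False t 8.8 tcp [ 0.635  -0.3229  0.2021] F [ 0.4  0.6 -0.3] g 0.651
1 False t 10.9 tcp [ 0.635  -0.2531  0.202 ] F [ 0.6  0.3 -0.5] g 0.648
-1 False t 13.0 tcp [ 0.635  -0.3229  0.202 ] F [-0.1 -0.2  0.2] g 0.647
```

```bash
python3 - <<'E'
from h import *
a,_=optics.snapshot("side"); cv2.imwrite("pics/w2.png",np.hstack([cv2.imread("pics/w1.png"),cv2.cvtColor(a,cv2.COLOR_RGB2BGR)[120:330,250:450].repeat(2,0).repeat(2,1)])[:600])
E
```

```text
(no output)
```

View pics/w2.png

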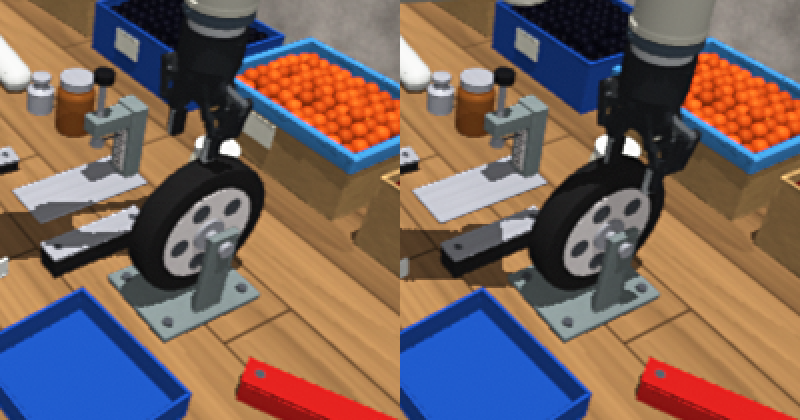

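```bash
python3 - <<'E'
from h import *
p,W=cloud("side")
c=optics.camera_params("side")
def px(X):
    q=c['orientation'].T@(np.array(X)-c['eye']); return c['fx']*q[0]/q[2]+c['cx'],c['fy']*q[1]/q[2]+c['cy']
t=bot.read_eef_pos(); print(px(t),px([.635,-.288,.225]),px(t+np.array([0,-.0276,0])),px(t+np.array([0,.0276,0])))
for v in range(150,236,6):
    print(v,[tuple(np.round(W[v,u],3)) for u in range(350,386,6)])
for o in comps("side",.15,.224,(.5,.72,-.4,-.2),colour=lambda p:p.max(-1)<90): print(o)
cr=p[130:260,300:430]; cv2.imwrite("pics/w3.png",cv2.resize(cv2.cvtColor(cr,cv2.COLOR_RGB2BGR),None,fx=4.5,fy=4.5,interpolation=0))
E
```

```text
(np.float64(362.55150242448246), np.float64(217.761835892431)) (np.float64(354.43236452320957), np.float64(202.5513859064091)) (np.float64(370.66656843992257), np.float64(224.36668114520165)) (np.float64(354.78242929826354), np.float64(211.43859395471867))
150 [(np.float64(0.956), np.float64(0.063), np.float64(0.111)), (np.float64(0.988), np.float64(0.064), np.float64(0.102)), (np.float64(0.6), np.float64(-0.306), np.float64(0.391)), (np.float64(0.599), np.float64(-0.323), np.float64(0.4)), (np.float64(0.603), np.float64(-0.334), np.float64(0.404)), (np.float64(0.611), np.float64(-0.343), np.float64(0.407))]
156 [(np.float64(0.962), np.float64(0.063), np.float64(0.084)), (np.float64(0.935), np.float64(0.01), np.float64(0.119)), (np.float64(0.598), np.float64(-0.311), np.float64(0.38)), (np.float64(0.596), np.float64(-0.329), np.float64(0.389)), (np.float64(0.601), np.float64(-0.34), np.float64(0.394)), (np.float64(0.607), np.float64(-0.349), np.float64(0.397))]
162 [(np.float64(0.622), np.float64(-0.259), np.float64(0.33)), (np.float64(0.629), np.float64(-0.271), np.float64(0.334)), 
[... 4247 characters left out ...]
64(0.621), np.float64(-0.309), np.float64(0.143)), (np.float64(0.64), np.float64(-0.312), np.float64(0.137)), (np.float64(0.67), np.float64(-0.306), np.float64(0.12)), (np.float64(0.693), np.float64(-0.307), np.float64(0.11)), (np.float64(0.717), np.float64(-0.308), np.float64(0.1)), (np.float64(0.829), np.float64(-0.247), np.float64(0.001))]
{'px': (341, 218), 'c': array([ 0.621 , -0.2878]), 'wh': array([0.163, 0.042]), 'yaw': np.float32(-2.1), 'z': array([0.157, 0.201, 0.223]), 'rgb': array([25, 24, 24]), 'n': 1025}
{'px': (350, 226), 'c': array([ 0.6188, -0.3079]), 'wh': array([0.024, 0.003]), 'yaw': np.float32(-1.2), 'z': array([0.158, 0.167, 0.177]), 'rgb': array([49, 51, 55]), 'n': 41}
```

View pics/w3.png

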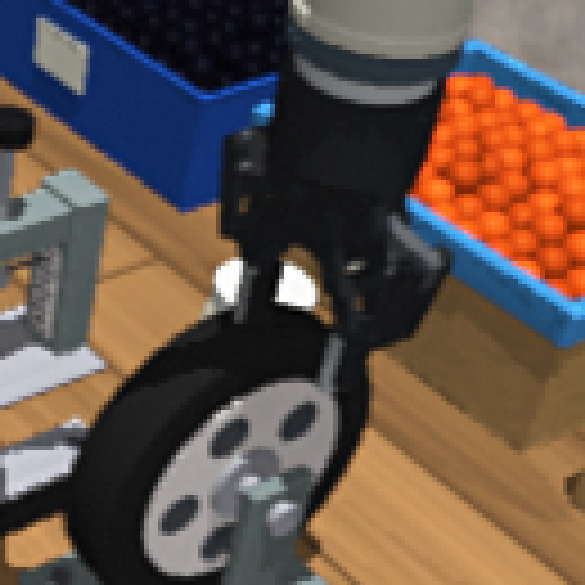

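The fingertips (left pad ending near z 0.235) passed over the rim. When half open they stand about 22 mm behind the TCP, so the wheel is still upright and untouched. I'll go lower and rock it properly.

```bash
python3 - <<'E'
from h import *
Z=.176
bot.line_to([.635,-.288,.215],speed=.1)
print(bot.line_to([.635,-.288,Z],speed=.08,force_limit=6)); st("down")
for i,s in enumerate((1,-1,1,-1)):
    hit=bot.line_to([.635,-.288+s*.028,Z],speed=.04,force_limit=9); bot.wait(.25); st(f"{s} {hit}")
    a,_=optics.snapshot("side"); p,W=a,None
    o=comps("side",.15,.224,(.5,.60,-.4,-.2),colour=lambda p:p.max(-1)<90); print([ (x['c'],x['wh'],x['n']) for x in o])
    if i<2: cv2.imwrite(f"pics/v{i}.png",cv2.cvtColor(a,cv2.COLOR_RGB2BGR)[120:330,250:450].repeat(2,0).repeat(2,1))
cv2.imwrite("pics/v.png",np.hstack([cv2.imread("pics/v0.png"),cv2.imread("pics/v1.png")]))
E
```

```text
False
down t 14.3 tcp [ 0.6349 -0.2882  0.176 ] F [ 0.2 -0.8 -0. ] g 0.648
1 True t 15.1 tcp [ 0.635 -0.271  0.177] F [ 0.6 -5.7  2.3] g 0.646
[(array([ 0.5697, -0.2823]), array([0.06 , 0.043]), 633)]
-1 True t 16.3 tcp [ 0.635  -0.3017  0.1749] F [-0.9  4.   2.6] g 0.65
[(array([ 0.5699, -0.292 ]), array([0.062, 0.039]), 636)]
1 True t 17.4 tcp [ 0.6348 -0.2713  0.1761] F [ 0.2 -4.2  3.4] g 0.651
[(array([ 0.5694, -0.2828]), array([0.061, 0.043]), 641)]
-1 True t 18.6 tcp [ 0.6349 -0.303   0.175 ] F [0.8 3.7 4.3] g 0.652
[(array([ 0.5702, -0.293 ]), array([0.063, 0.039]), 641)]
```

View pics/v.png

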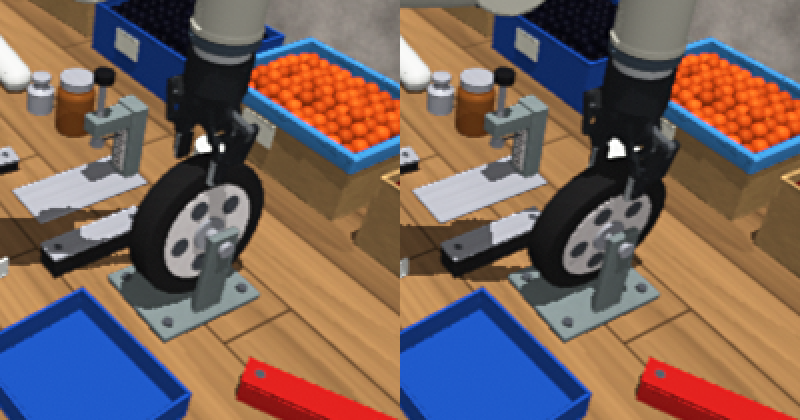

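```bash
python3 - <<'E'
from h import *
st("now")
p,W=cloud("side")
x,y,z=np.moveaxis(W,-1,0)
m=(abs(x-.635)<.1)&(z>.07)&(z<.215)&(y<-.288)&(y>-.33)&(np.hypot(x-.635,z-.125)>.045)&(np.hypot(x-.635,z-.125)<.098)
P=W[m]
for _ in range(4):
    A=np.c_[P[:,0]-.635,P[:,2]-.125,np.ones(len(P))]; k=np.linalg.lstsq(A,P[:,1],rcond=None)[0]; r=P[:,1]-A@k; P=P[abs(r)<max(.003,1.5*r.std())]
print(len(P),k,r.std())
E
```

```text
now t 18.7 tcp [ 0.6349 -0.3031  0.1749] F [-0.8  4.9  4.2] g 0.644
1080 [-0.01687055 -0.09051073 -0.30648294] 0.0010728285652094305
```

```bash
cat >> h.py <<'E'
def tilt():
    p,W=cloud("side"); x,y,z=np.moveaxis(W,-1,0); r_=np.hypot(x-.635,z-.125)
    P=W[(abs(x-.635)<.1)&(z>.07)&(z<.215)&(y<-.288)&(y>-.33)&(r_>.045)&(r_<.098)]
    for _ in range(4):
        A=np.c_[P[:,0]-.635,P[:,2]-.125,np.ones(len(P))]; k=np.linalg.lstsq(A,P[:,1],rcond=None)[0]; r=P[:,1]-A@k; P=P[abs(r)<max(.003,1.5*r.std())]
    return np.round(k,4),len(P)
E
python3 - <<'E'
from h import *
print(bot.line_to([.635,-.316,.175],speed=.02,force_limit=12)); st("more right"); print(tilt()); bot.wait(.3); st(); print(tilt())
E
```

```text
True
more right t 19.2 tcp [ 0.6352 -0.3036  0.1745] F [-0.9  6.8  4.9] g 0.65
(array([-0.0168, -0.0979, -0.3065]), 1054)
 t 19.5 tcp [ 0.6352 -0.3037  0.1746] F [-1.4  6.3  3.8] g 0.652
(array([-0.0166, -0.0976, -0.3065]), 1041)
```

```bash
cat >> h.py <<'E'
def blocks(snap=None):
    return comps("top",.014,.06,(.38,.78,-.25,.2),snap,150,lambda p:(p.min(-1)>110)&(abs(p[...,0]-p[...,2])<35))
E
python3 - <<'E'
from h import *
bot.line_to([.635,-.288,.176],speed=.05); bot.line_to([.635,-.288,.28],speed=.15); bot.wait(.3)
print(tilt())
for o in blocks(): print(o)
P=np.array([.557,-.165,.20])
bot.goto(P,best(P,90.)); bot.grip(.7)
for o in blocks(): print(o)
st()
E
```

```text
(array([-0.0153,  0.0016, -0.3065]), 1374)
{'px': (276, 161), 'c': array([ 0.6167, -0.1666]), 'wh': array([0.079, 0.037]), 'yaw': np.float32(-0.7), 'z': array([0.035, 0.04 , 0.045]), 'rgb': array([160, 164, 173]), 'n': 157}
{'px': (214, 192), 'c': array([0.5011, 0.0842]), 'wh': array([0.144, 0.039]), 'yaw': np.float32(-6.6), 'z': array([0.021, 0.025, 0.03 ]), 'rgb': array([158, 162, 171]), 'n': 325}
{'px': (276, 182), 'c': array([ 0.533 , -0.1649]), 'wh': array([0.091, 0.037]), 'yaw': np.float32(-1.2), 'z': array([0.035, 0.04 , 0.045]), 'rgb': array([168, 173, 183]), 'n': 215}
{'px': (214, 192), 'c': array([0.501 , 0.0847]), 'wh': array([0.144, 0.04 ]), 'yaw': np.float32(-6.7), 'z': array([0.02 , 0.026, 0.03 ]), 'rgb': array([163, 166, 176]), 'n': 326}
 t 22.3 tcp [ 0.5577 -0.166   0.2005] F [-0.3 -0.   0.2] g 0.696
```

```bash
python3 - <<'E'
from h import *
o=best([.557,-.1655,.05],89.5)
bot.line_to([.557,-.1655,.045],o,speed=.12)
h=bot.line_to([.557,-.1655,-.012],speed=.03,force_limit=5); st(f"down {h}")
p=bot.read_eef_pos(); bot.line_to([.557,-.1655,p[2]+.004],speed=.05); st("raised")
bot.grip(0.); st("gripped")
bot.line_to([.557,-.1655,.08],speed=.1); st("up"); bot.wait(.1)
for b in comps("side",.03,.14,(.4,.72,-.22,-.09)): print(b)
a,_=optics.snapshot("side"); cv2.imwrite("pics/g1.png",cv2.resize(cv2.cvtColor(a,cv2.COLOR_RGB2BGR)[130:290,210:410],None,fx=3.5,fy=3.5))
E
```

```text
down False t 25.8 tcp [ 0.5572 -0.1655 -0.0118] F [-1.   0.7 -0.5] g 0.699
raised t 26.0 tcp [ 0.5574 -0.1656 -0.0071] F [-0.1  0.8  0.7] g 0.699
gripped t 26.3 tcp [ 0.5573 -0.1656 -0.0074] F [-0.1 -1.1  2.3] g 0.453
up t 27.3 tcp [ 0.5565 -0.1653  0.0789] F [-0.   0.4 -3. ] g 0.453
{'px': (296, 220), 'c': array([ 0.5697, -0.1638]), 'wh': array([0.171, 0.069]), 'yaw': np.float32(2.0), 'z': array([0.092, 0.122, 0.13 ]), 'rgb': array([81, 81, 84]), 'n': 922}
```

View pics/g1.png

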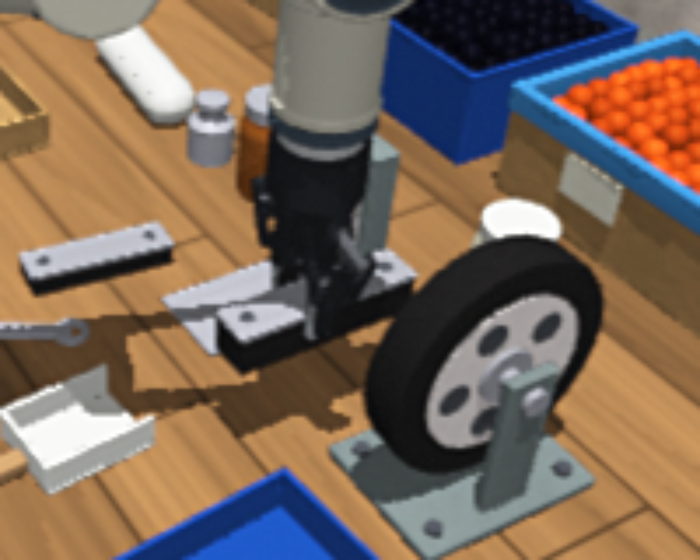

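```bash
python3 - <<'E'
from h import *
o=best([.5285,-.0325,.1],89.6)
bot.line_to([.5285,-.1655,.1],speed=.12); bot.line_to([.5285,-.0325,.1],o,speed=.12)
bot.line_to([.5285,-.0325,.004],speed=.1); st("low")
h=bot.line_to([.5785,-.0325,.004],speed=.06,force_limit=10); st(f"slid {h}")
h=bot.line_to([.5785,-.0325,-.008],speed=.02,force_limit=4); st(f"laid {h}")
for n in("side",):
    a,_=optics.snapshot(n); cv2.imwrite("pics/g2.png",cv2.resize(cv2.cvtColor(a,cv2.COLOR_RGB2BGR)[130:290,210:410],None,fx=3.5,fy=3.5))
E
```

```text
low t 30.4 tcp [ 0.5292 -0.0326  0.005 ] F [-0.3  0.3 -2.1] g 0.454
slid False t 31.3 tcp [ 0.5782 -0.0325  0.0038] F [-0.2  0.6 -2.2] g 0.456
laid True t 31.7 tcp [ 0.5788 -0.0326 -0.0013] F [ 1.  -0.7  3.2] g 0.453
```

View pics/g2.png

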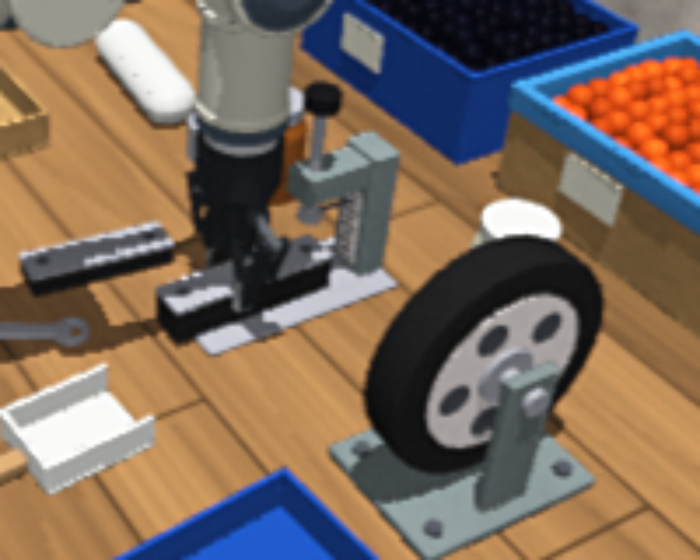

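```bash
cat >> h.py <<'E'
G=np.array([.6585,-.0325])
def press():
    P=[*G,.29]; bot.goto(P,best(P,90.)); bot.grip(0.); st("over knob")
    h=bot.line_to([*G,.235],speed=.1,force_limit=6); 
    h=bot.line_to([*G,.12],speed=.04,force_limit=22); st(f"pressed {h}")
    a,_=optics.snapshot("side"); cv2.imwrite("pics/press_%d.png"%bot.read_time_s(),cv2.resize(cv2.cvtColor(a,cv2.COLOR_RGB2BGR)[130:290,210:410],None,fx=3.5,fy=3.5))
    bot.wait(.8); st("held")
E
python3 - <<'E'
from h import *
bot.grip(.7); p=bot.read_eef_pos(); bot.line_to([p[0],p[1],.28],speed=.15); st("lifted")
for b in comps("top",.03,.06,(.4,.72,-.1,.03)): print(b)
press()
E
ls pics
```

```text
lifted t 34.1 tcp [ 0.577  -0.0323  0.279 ] F [-0.2 -0.1  0.2] g 0.7
{'px': (243, 173), 'c': array([ 0.57  , -0.0326]), 'wh': array([0.124, 0.036]), 'yaw': np.float32(-0.6), 'z': array([0.041, 0.046, 0.051]), 'rgb': array([151, 154, 163]), 'n': 284}
over knob t 35.2 tcp [ 0.6583 -0.0325  0.2902] F [-0.7 -0.5  0.3] g 0.0
pressed True t 37.7 tcp [ 0.6587 -0.0325  0.1583] F [-0.  -0.5  3.9] g -0.003
held t 38.6 tcp [ 0.6586 -0.0325  0.1579] F [ 0.1 -0.1  5. ] g -0.003
c1.png
g1.png
g2.png
press_37.png
side0.npy
side0.png
top0.npy
top0.png
v.png
v0.png
v1.png
w1.png
w2.png
w3.png
```

```bash
cat >> h.py <<'E'
def firm(F=12):
    z=bot.read_eef_pos()[2]
    for i in range(12):
        z-=.0007; bot.line_to([*G,z],speed=.02); bot.wait(.1); f=bot.read_ft_force()[2]
        if f>F: break
    bot.wait(1.); st(f"firm {i}")
def up():
    p=bot.read_eef_pos(); bot.line_to([*G,.29],speed=.1); st("up")
    for o in comps("top",.17,.3,(.6,.72,-.08,.02),None,20): print("knob",o['c'],o['z'])
E
python3 - <<'E'
from h import *
firm()
E
```

```text
firm 3 t 41.0 tcp [ 0.6587 -0.0325  0.1578] F [-4.5  0.8 12.6] g -0.0
```

View pics/press_37.png

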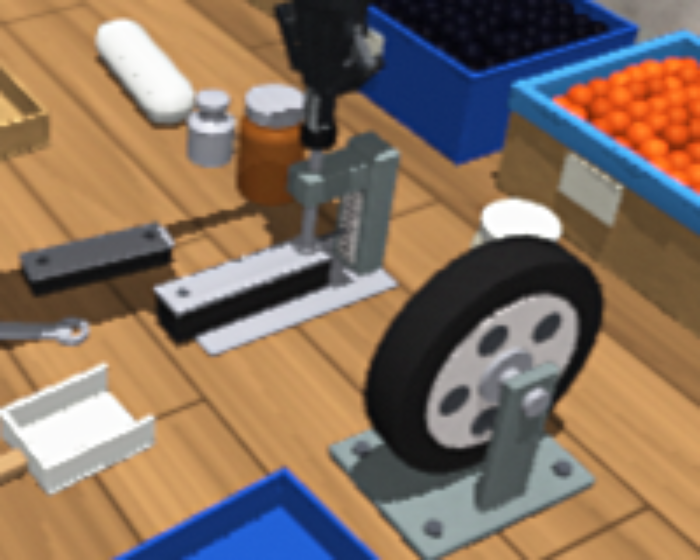

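```bash
cat >> h.py <<'E'
def pick_gauge(x):
    P=[x,G[1],.28]; bot.goto(P,best(P,89.6)); bot.grip(.7)
    bot.line_to([x,G[1],.05],speed=.15); bot.line_to([x,G[1],-.0013],speed=.04,force_limit=6); bot.grip(0.); st("gripped")
    z=bot.read_eef_pos()[2]
    bot.line_to([x,G[1],z+.005],speed=.05); bot.line_to([x-.055,G[1],z+.005],speed=.08); bot.line_to([x-.055,G[1],.22],speed=.15); st("clear")
def over(C,jaw,off,z=.2):
    "carry the block so that its centre (off along its +x from the TCP) is over C"
    o0=np.array(bot.read_eef_rot()); t=o0.T@np.array([off,0,0]); o=best([*C,z],jaw)
    T=np.array([*C,0])-o@t; T[2]=z; bot.goto(T,o); st("over"); return T
E
python3 - <<'E'
from h import *
up()
pick_gauge(.5785)
T=over([.4125,-.3557],5.5,.015,.16)
bot.wait(.2)
for b in comps("top",.14,.23,(.25,.6,-.55,-.2)): print(b)
a,_=optics.snapshot("side"); b,_=optics.snapshot("top"); cv2.imwrite("pics/c2.png",cv2.cvtColor(np.hstack([cv2.resize(a[170:384,150:400],(500,428)),cv2.resize(b[150:300,260:365],(300,428))]),cv2.COLOR_RGB2BGR))
E
```

```text
up t 42.5 tcp [ 0.6583 -0.0325  0.289 ] F [-0.5  0.4  0.4] g 0.0
knob [ 0.6594 -0.0327] [0.21  0.216 0.221]
gripped t 47.0 tcp [ 0.5789 -0.0326 -0.0007] F [ 0.6 -0.7  2.1] g 0.456
clear t 49.6 tcp [ 0.5231 -0.0324  0.2188] F [-0.5  0.1 -2. ] g 0.451
over t 51.7 tcp [ 0.4143 -0.3703  0.1601] F [ 0.5 -0.4 -1.8] g 0.46
{'px': (311, 166), 'c': array([ 0.5704, -0.2864]), 'wh': array([0.059, 0.041]), 'yaw': np.float32(-0.9), 'z': array([0.144, 0.19 , 0.215]), 'rgb': array([60, 55, 52]), 'n': 253}
{'px': (315, 210), 'c': array([ 0.406 , -0.2996]), 'wh': array([0.057, 0.039]), 'yaw': np.float32(-85.2), 'z': array([0.18 , 0.206, 0.21 ]), 'rgb': array([141, 144, 153]), 'n': 133}
{'px': (333, 212), 'c': array([ 0.4015, -0.3523]), 'wh': array([0.035, 0.029]), 'yaw': np.float32(78.7), 'z': array([0.196, 0.206, 0.211]), 'rgb': array([ 85,  88, 100]), 'n': 47}
```

View pics/c2.png

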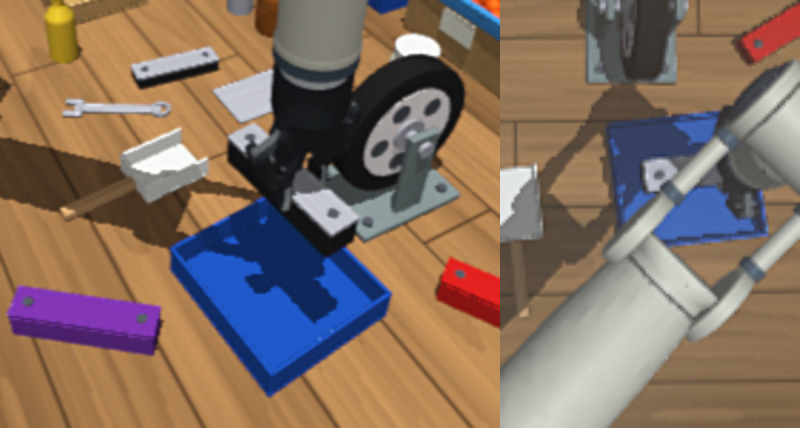

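The held block's left end is at y -0.271 and I predicted -0.2707, so it lines up with the blue box. I'll lower it.

```bash
python3 - <<'E'
from h import *
p=bot.read_eef_pos()
bot.line_to([p[0],p[1],.02],speed=.1); h=bot.line_to([p[0],p[1],-.012],speed=.02,force_limit=4); st(f"laid {h}")
bot.grip(.7); p=bot.read_eef_pos(); bot.line_to([p[0],p[1],.25],speed=.15)
P=[.48,.087,.25]; bot.goto(P,best(P,83.5)); st("at mid"); bot.wait(.1)
snap=optics.snapshot("top")
for o in comps("top",.03,.06,(.25,.6,-.5,-.2),snap,100,lambda p:(abs(p[...,0]-p[...,2])<35)&(p.min(-1)>90)): print("long",o)
for o in comps("side",.013,.04,(.38,.7,.0,.2)): print("mid",o['c'],o['wh'],o['yaw'],o['z'])
for o in blocks(snap): print("mid",o['c'],o['wh'],o['yaw'],o['z'])
E
```

```text
laid True t 54.6 tcp [ 0.4142 -0.3705 -0.0017] F [0.5 0.7 5. ] g 0.454
at mid t 58.5 tcp [0.4802 0.0862 0.2499] F [ 0.3 -0.6 -0.5] g 0.702
long {'px': (325, 212), 'c': array([ 0.4131, -0.3565]), 'wh': array([0.17 , 0.039]), 'yaw': np.float32(-83.4), 'z': array([0.04 , 0.045, 0.05 ]), 'rgb': array([172, 176, 186]), 'n': 413}
mid [0.6852 0.1874] [0.028 0.011] -36.4 [0.015 0.028 0.039]
mid [0.6902 0.1177] [0.044 0.011] -81.1 [0.015 0.027 0.038]
mid [0.4991 0.0849] [0.145 0.043] -6.6 [0.015 0.026 0.029]
```

```bash
python3 - <<'E'
from h import *
x,y=.4752,.0874
o=best([x,y,.05],83.4)
bot.line_to([x,y,.04],o,speed=.15)
h=bot.line_to([x,y,-.016],speed=.03,force_limit=5); st(f"down {h}")
z0=bot.read_eef_pos()[2]
if h: z0+=.003; bot.line_to([x,y,z0],speed=.05)
bot.grip(0.); st("gripped"); z0=bot.read_eef_pos()[2]
bot.line_to([x,y,.1],speed=.1); st("up"); print("z0",z0)
o=best([.53,-.0325,.1],89.6)
bot.line_to([.526,-.0325,.1],o,speed=.12); st("pre"); bot.wait(.1)
for b in comps("side",.08,.20,(.4,.66,-.1,.05)): print(b)
a,_=optics.snapshot("side"); cv2.imwrite("pics/g3.png",cv2.resize(cv2.cvtColor(a,cv2.COLOR_RGB2BGR)[130:290,170:370],None,fx=3.5,fy=3.5))
E
```

```text
down False t 62.2 tcp [ 0.4753  0.0874 -0.0158] F [-0.4  0.4 -0.5] g 0.701
gripped t 62.5 tcp [ 0.4755  0.0874 -0.0155] F [-0.5  0.4  2.4] g 0.456
up t 63.9 tcp [0.4747 0.0873 0.099 ] F [-0.4 -0.  -3.8] g 0.452
z0 -0.015504148061737472
pre t 67.0 tcp [ 0.526  -0.0324  0.1   ] F [ 0.2 -0.2 -2.5] g 0.451
{'px': (297, 180), 'c': array([ 0.6499, -0.0328]), 'wh': array([0.033, 0.019]), 'yaw': np.float32(-88.4), 'z': array([0.087, 0.133, 0.185]), 'rgb': array([100, 102, 100]), 'n': 180}
{'px': (254, 191), 'c': array([ 0.4936, -0.04  ]), 'wh': array([0.128, 0.116]), 'yaw': np.float32(-49.6), 'z': array([0.121, 0.142, 0.195]), 'rgb': array([72, 71, 72]), 'n': 862}
```

View pics/g3.png

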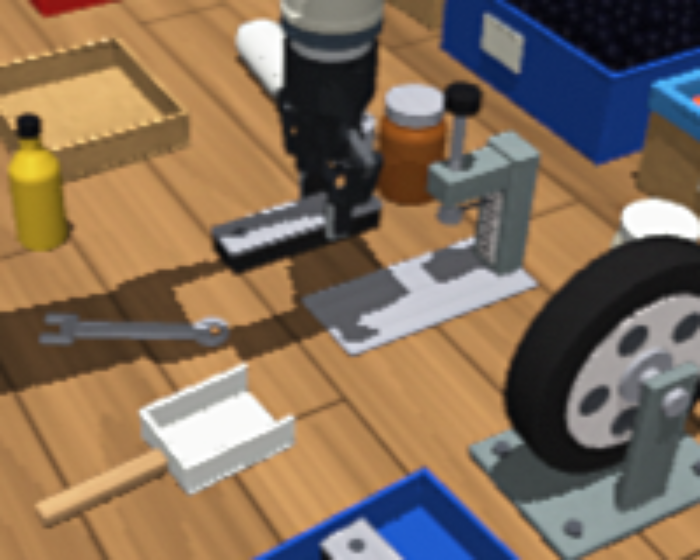

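The orientation helper picked the other half turn, so the long end of the block now faces the robot. I'll turn it back before inserting it.

```bash
python3 - <<'E'
from h import *
o=np.array(bot.read_eef_rot()); f=o@np.diag([-1,-1,1.])
print(planner.solve_ik([.526,-.0325,.1],f), planner.solve_ik([.581,-.0325,-.01],f))
bot.line_to([.50,-.0325,.16],speed=.12)
bot.goto([.50,-.0325,.16],f); bot.line_to([.526,-.0325,.1],speed=.12); st("flipped"); bot.wait(.1)
for b in comps("side",.08,.16,(.4,.66,-.1,.05)): print(b)
a,_=optics.snapshot("side"); cv2.imwrite("pics/g4.png",cv2.resize(cv2.cvtColor(a,cv2.COLOR_RGB2BGR)[130:290,170:370],None,fx=3.5,fy=3.5))
E
```

```text
[-7.23510609e+00 -5.76449906e+00  9.23043836e+01  5.96228059e-04
  9.34603269e+01 -9.68443817e+01] [-6.55166364e+00  6.31751644e+00  9.15712545e+01  6.03330111e-04
  8.21114334e+01 -9.61610581e+01]
flipped t 71.3 tcp [ 0.5261 -0.0325  0.1005] F [-0.2  0.3 -2.3] g 0.45
{'px': (273, 188), 'c': array([ 0.5683, -0.039 ]), 'wh': array([0.184, 0.06 ]), 'yaw': np.float32(-2.7), 'z': array([0.115, 0.14 , 0.153]), 'rgb': array([81, 80, 81]), 'n': 754}
```

View pics/g4.png

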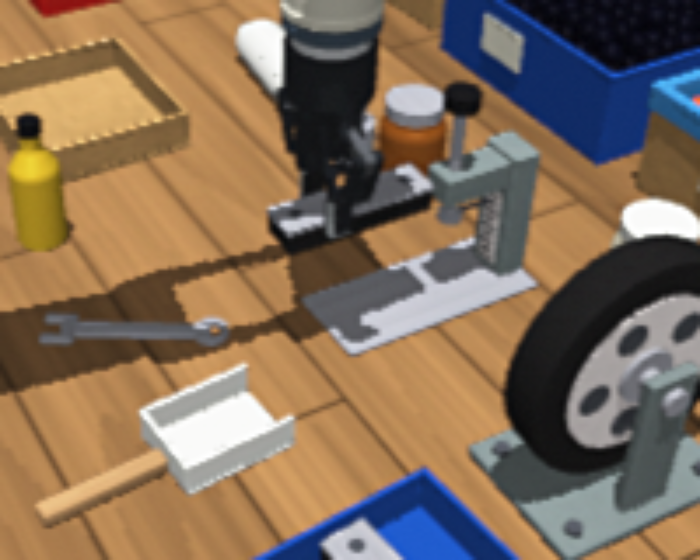

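```bash
python3 - <<'E'
from h import *
bot.line_to([.526,-.0325,-.003],speed=.1); st("low")
h=bot.line_to([.581,-.0325,-.003],speed=.06,force_limit=10); st(f"slid {h}")
h=bot.line_to([.581,-.0325,-.016],speed=.02,force_limit=4); st(f"laid {h}")
bot.grip(.7); bot.line_to([.581,-.0325,.28],speed=.15)
for b in comps("top",.014,.06,(.4,.72,-.1,.03)): print(b)
for b in comps("side",.024,.05,(.4,.72,-.1,.03)): print(b)
press(); firm(); 
a,_=optics.snapshot("side"); cv2.imwrite("pics/g5.png",cv2.resize(cv2.cvtColor(a,cv2.COLOR_RGB2BGR)[130:290,170:370],None,fx=3.5,fy=3.5))
E
```

```text
low t 72.7 tcp [ 0.5267 -0.0326 -0.002 ] F [ 0.2 -0.5 -2. ] g 0.449
slid False t 73.7 tcp [ 0.5807 -0.0325 -0.0031] F [-0.7  0.  -3.3] g 0.45
laid True t 74.2 tcp [ 0.5811 -0.0325 -0.0095] F [0.1 0.2 4.4] g 0.453
{'px': (243, 170), 'c': array([ 0.5885, -0.0323]), 'wh': array([0.108, 0.037]), 'yaw': np.float32(-0.6), 'z': array([0.025, 0.031, 0.036]), 'rgb': array([144, 147, 155]), 'n': 248}
{'px': (310, 199), 'c': array([ 0.7104, -0.033 ]), 'wh': array([0.046, 0.013]), 'yaw': np.float32(-82.0), 'z': array([0.026, 0.038, 0.049]), 'rgb': array([104, 105, 103]), 'n': 69}
{'px': (282, 210), 'c': array([ 0.605 , -0.0316]), 'wh': array([0.146, 0.044]), 'yaw': np.float32(0.4), 'z': array([0.026, 0.033, 0.035]), 'rgb': array([157, 158, 165]), 'n': 424}
over knob t 79.9 tcp [ 0.6585 -0.0325  0.29  ] F [-0.1  0.2  0.8] g 0.003
pressed True t 82.7 tcp [ 0.6586 -0.0325  0.1443] F [-1.1 -0.5  5.2] g -0.002
held t 83.5 tcp [ 0.6586 -0.0325  0.144 ] F [-0.   1.4  4.6] g 0.003
firm 3 t 85.9 tcp [ 0.6587 -0.0325  0.1438] F [-2.7 -0.7 13.7] g -0.006
```

View pics/g5.png

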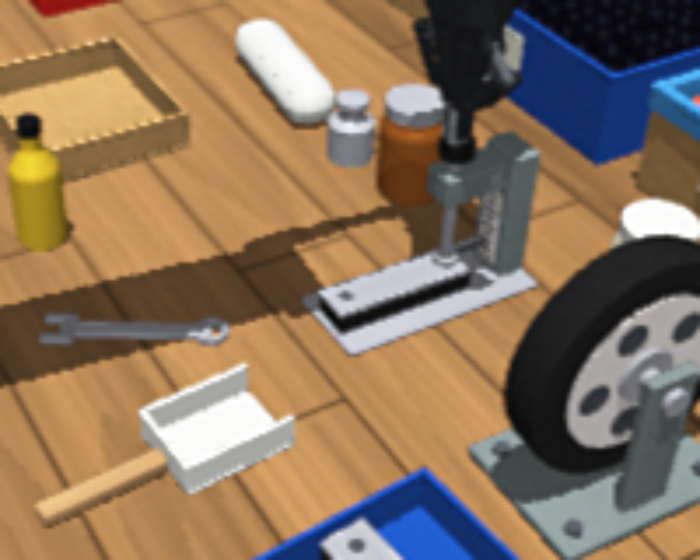

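```bash
sed -i 's/def pick_gauge(x):/def pick_gauge(x,zg=-.0013):/; s/\[x,G\[1\],-.0013\]/[x,G[1],zg]/' h.py; python3 - <<'E'
from h import *
up()
pick_gauge(.581,-.0095)
over([.466,.4013],.7,.025,.2); bot.wait(.2)
for b in comps("top",.18,.27,(.25,.65,.2,.6)): print(b)
for b in comps("side",.22,.26,(.25,.65,.2,.6)): print(b)
a,_=optics.snapshot("side"); b,_=optics.snapshot("top"); cv2.imwrite("pics/c3.png",cv2.cvtColor(np.hstack([cv2.resize(a[60:220,130:300],(450,424)),cv2.resize(b[150:270,80:180],(350,424))]),cv2.COLOR_RGB2BGR))
E
```

```text
up t 87.6 tcp [ 0.6583 -0.0325  0.2891] F [-0.5 -0.4  0.1] g -0.001
knob [ 0.6597 -0.0328] [0.211 0.216 0.22 ]
gripped t 92.3 tcp [ 0.5813 -0.0325 -0.0089] F [0.4 0.3 2.7] g 0.451
clear t 95.0 tcp [ 0.5256 -0.0325  0.2188] F [ 0.5  1.  -3.1] g 0.456
over t 96.6 tcp [0.4672 0.3754 0.2001] F [ 0.6 -1.  -3.4] g 0.453
{'px': (130, 194), 'c': array([0.468 , 0.3536]), 'wh': array([0.056, 0.049]), 'yaw': np.float32(74.2), 'z': array([0.221, 0.24 , 0.246]), 'rgb': array([106, 105, 107]), 'n': 211}
{'px': (189, 112), 'c': array([0.4679, 0.3926]), 'wh': array([0.135, 0.067]), 'yaw': np.float32(82.2), 'z': array([0.223, 0.241, 0.256]), 'rgb': array([75, 71, 74]), 'n': 290}
```

View pics/c3.png

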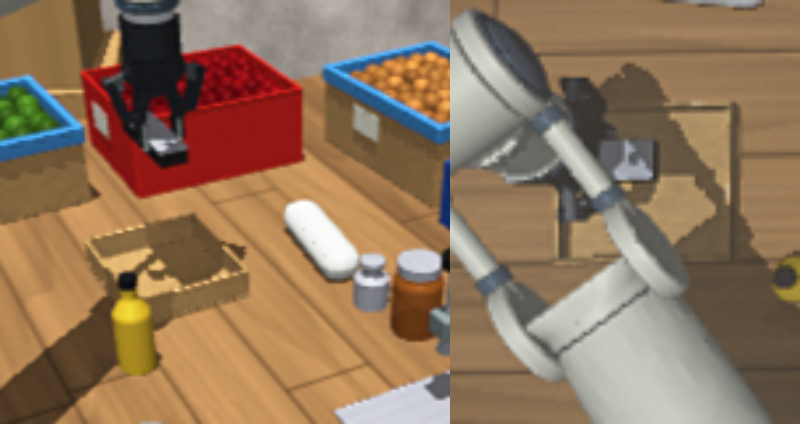

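The block is over the brown box with its near end at y 0.329, as predicted. I'll lower it, release, retreat and check everything.

```bash
python3 - <<'E'
from h import *
p=bot.read_eef_pos()
bot.line_to([p[0],p[1],.015],speed=.1); h=bot.line_to([p[0],p[1],-.018],speed=.02,force_limit=4); st(f"laid {h}")
bot.grip(.7); bot.line_to([p[0],p[1],.25],speed=.15)
P=[.19,.569,.3]; bot.goto(P,best(P,P and 65)); bot.wait(.3); st("parked")
s=optics.snapshot("top")
f=lambda p:(abs(p[...,0]-p[...,2])<35)&(p.min(-1)>90)
for o in comps("top",.012,.06,(.25,.6,-.5,-.2),s,100,f)+comps("top",.012,.06,(.35,.58,.29,.51),s,80,f): print(o)
for o in comps("top",.06,.3,(.3,.85,-.45,.3),s): print(o['c'],o['z'])
a,_=optics.snapshot("side")
print(tilt())
cv2.imwrite("pics/end.png",cv2.cvtColor(np.vstack([s[0][90:300,60:460],a[90:380,60:460]]),cv2.COLOR_RGB2BGR))
E
```

```text
laid True t 100.1 tcp [ 0.4667  0.3759 -0.0099] F [0.6 0.1 4.7] g 0.449
parked t 103.9 tcp [0.1909 0.5687 0.2999] F [-0.5  0.5  0.6] g 0.697
{'px': (325, 212), 'c': array([ 0.4132, -0.3566]), 'wh': array([0.172, 0.039]), 'yaw': np.float32(-83.7), 'z': array([0.039, 0.045, 0.05 ]), 'rgb': array([181, 184, 195]), 'n': 415}
{'px': (136, 201), 'c': array([0.4662, 0.3991]), 'wh': array([0.142, 0.038]), 'yaw': np.float32(88.7), 'z': array([0.025, 0.03 , 0.035]), 'rgb': array([158, 161, 170]), 'n': 340}
[ 0.7819 -0.1647] [0.072 0.118 0.124]
[0.7205 0.1193] [0.071 0.108 0.114]
[ 0.6907 -0.0313] [0.115 0.14  0.218]
[ 0.6321 -0.2863] [0.098 0.188 0.224]
[0.7018 0.2036] [0.066 0.073 0.079]
[0.3521 0.218 ] [0.072 0.097 0.141]
(array([-0.0161,  0.0021, -0.3065]), 1370)
```

View pics/end.png

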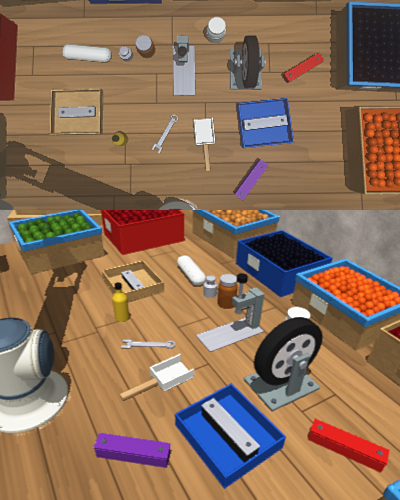

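Both blocks lie flat in the right boxes, the gauge is up, the wheel is upright and the other goods haven't moved. I'm handing it in.

```bash
python3 -c "
from h import *
bot.job_done()"
```

```text
the job is handed in; nothing more can be done
```

The wheel was rocked, and the two blocks on the table were gauged and put away. I handed the job in at about 104 s. The short block was not there.

- **Wheel:** My first rocking pass went over the top of the rim without touching it, because the open fingertips sit about 22 mm behind the TCP. I went lower and rocked it left, right, left, right, each stroke stopping on a 9 N force limit. I measured the tilt only on the last right stroke. It held at -0.09 rad, so I pressed on to -0.098, close to the 0.10 stop. The other three strokes I judge full from the force alone. After release the wheel stands upright, reading 0.002 rad.
- **Long block (40 mm):** The gauge foot was held on it at about 12 N, and the knob sprang back to 216 mm. It lies flat and centred in the blue box, with its top at 45 mm.
- **Mid block (26 mm):** I first carried it to the gauge turned end for end and turned it back before inserting it. The foot was held on it at about 13 N, 14 mm lower than for the long block, as it should be. It lies flat and centred in the brown box, with its top at 30 mm.
- **Other goods:** The jars, weight and oil bottle measured within about 2 mm of where they started. The wrench, scoop, bag roll and the red and purple look-alikes I checked only by eye in the last picture, and they looked unmoved.

I saw no grip slip and no block knocked aside.

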